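# Check two weld coupons and hang up the probe

### The job

Take the test probe out of its slanted holder and, holding it, press its ball tip gently but firmly for a moment on top of the bright stud of the square coupon, then likewise on the stud of the round one. Then put the probe away: lower its hook over the rail between the two clamps until the rail bears it, only then let go, and leave it hanging there at rest. Don't disturb the other things on the bench.

Things in the scene. Friction and masses are not known exactly. Their poses are not given: they have to be found in the camera images.
- probe: steel test probe, about 0.25 kg, 212 mm long, with a hook and a pale wooden grip block at its upper end. Origin at its ball tip, z along the shank from tip to grip, x towards the hook's thick leg. The shank is a bar 12 mm (x) by 10 mm (y), its lower 28 mm a pin 8 mm across. At the start it stands loosely in the holder's slanted tube, hook on the low side
- tip (a point): lowest point of the probe's ball tip, which is 12 mm across (the probe's origin; axes as the probe)
- grip (a point): centre of the probe's grip block, at x = 4, z = 190 mm in the probe's frame (axes as the probe). The block is 28 mm (x) by 16 mm (y) by 45 mm (z = 167 to 212 mm) and sits on the hook's crossbar. Held here across its 16 mm with the fingers along the shank, the fingertips just clear the crossbar
- seat (a point): inside of the hook, at x = 20, z = 155 mm of the probe (axes as the probe): middle of the underside of its crossbar, which lies on the rail when hung (the probe then tilts under 0.1 rad). The crossbar (12 mm high, 10 mm thick) joins the shank to a thick balance leg that ends at z = 110 mm: an upside-down U, 28 mm wide inside (x = 6 to 34 mm), 45 mm deep; leg 16 mm (x) by 18 mm (y)
- holder: fixed holder: a square tube, 100 mm long inside, on a base 130 x 75 x 12 mm. The tube leans 0.6 rad from vertical towards the holder's +x; the probe's shank has about 2.5 mm of play in it all round and comes out only along the tube. Origin: centre of the base's underside
- mouth (a point): centre of the upper mouth of the holder's tube (axes as the holder: z vertical)
- square_coupon: fixed weld coupon: 70 mm square base plate 8 mm thick, with a dark 40 mm square tube upright on it (top 70 mm above the bench), and in its top a bright round contact stud. Origin: centre of its underside
- square_pad (a point): centre of the flat top of the square coupon's stud (26 mm across) if it were fully raised, 12 mm above the tube. The stud is screwed in by an unknown 0 to 10 mm, so its real top lies 0 to 10 mm lower than this point: see or feel for it. It is rigid and does not give when touched
- round_coupon: fixed weld coupon: the same base plate with a round tube 46 mm across (top 42 mm above the bench) and the same bright stud in its top. Origin: centre of its underside
- round_pad (a point): centre of the flat top of the round coupon's stud (26 mm across) if it were fully raised, 12 mm above the tube. The stud is screwed in by an unknown 0 to 10 mm, so its real top lies 0 to 10 mm lower than this point: see or feel for it. It is rigid and does not give when touched
- rail: fixed stand with a level round bar 20 mm across, 320 mm long, along the stand's y, axis 195 mm above the bench, on posts at y = -150 and 150 mm. Two bar clamps hang on it at y = -80 and 80 mm, each 14 mm wide (handle 26 mm), rising 14 mm above the bar; free between. Origin: on the bench below the bar's middle; +x looks away from the robot
- bar_top (a point): top of the bar at its middle, 205 mm above the bench (axes as the rail: y along the bar, z up). A probe let go there may swing for 1 to 2 s
- magnet_square: flat square holding magnet, 60 x 60 x 20 mm, red cheeks, lying between the holder and the coupons; a bystander. Origin: centre of its underside
- hammer: chipping hammer lying on the bench; a bystander. Origin at its underside
- spray_can: grey spray can, 60 mm across, 170 mm tall; a bystander. Origin: centre of its underside
- pipe_end: short solid round bar end, 40 mm across, 50 mm tall, standing behind the coupons; a bystander. Origin: centre of its underside
- offcut: square steel bar, 120 x 30 x 30 mm, lying behind the coupons; a bystander. Origin: centre of its underside
- wrench: wrench lying behind the rail; a bystander. Origin at its underside
Not all that is in view belongs to the job. What is shaped like the round_coupon but pink or yellow is not meant.

How it is judged:
By the outcome, as a careful person would: the job done as asked, in the order asked, and still so for the second after the job is handed in, with the robot touching nothing.
It also fails if it takes over 64 s, if anything falls off the work surface, if the arm or the gripper's body presses on something with over 40 N, if the wrist force passes 120 N, or if a joint passes its speed limit or range.

### The arm

A 6-joint arm with a two-finger parallel gripper is mounted at the origin on the work surface. World frame = base frame: x ahead of the robot, y to its left, z up, the work surface at z = 0. Lengths are in m, angles in rad, forces in N, time in s.
With the tool pointing down it reaches from about 0.35 to 0.775 m from the base axis. Payload 7.3 kg.
Tool frame: the origin (TCP) lies at the very end of the fingers, on their centre line; the grasp point (between the pads) lies 19 mm behind it; z points along the fingers, y is the line along which they close (so a half turn about z gives the same grasp; the last joint's range is limited). The gripper opens to 92 mm and grips with 3 to 60 N. Pads are 19 mm wide; open, the fingers measure 130 mm over their backs; the gripper's body (75 mm by 190 mm) begins 47 mm behind the grasp point.
Start: joints at [1.03, 0.342, 1.524, -0, 1.275, -0.146], TCP at [0.202, 0.485, 0.227] pointing down, gripper open.
Joint ranges: [-2.53, 2.53], [-0.77, 2.02], [0.04, 2.7], [-1, 4.14], [0.28, 2.66], [-3.11, 3.11]. Speed limits (rad/s): [2.57, 2.57, 3.14, 3.14, 3.14, 3.14].

### API

Orientations are given as a unit quaternion [w, x, y, z].
In Python, from plant import ctrl gives the robot as it stands.
- The arm moves only by the tool servo_tool, never from a script. Its argument "rows" is a list of rows, each a list of 4 numbers: the shift along the tool's x, y, z in mm, then the turn about the tool's z in degrees. A call has 1 to 20 rows; each row is the pose to reach, as a shift and turn from the pose commanded when the call began, along the tool's axes at that moment; what a row does not reach only later rows make up. A row lasts 1/10 s, in which the tool goes at most 50 mm and 8.59 degrees, less where a joint would pass 70% of its speed; a pose out of reach is approached as far as the arm can. A call with a gripper value outside its range is refused whole. "gripper" is the finger opening in mm, from 0 to 91.8, set as the call begins (left out, the last holds). The fingers move at their own pace and stop on an object; "newtons" is the grip in N (left out, the last holds). Time passes only in rows, so rows that repeat a pose let the fingers close. It gives the time, the measured TCP pose, the force, the opening and the grip force at its end, in the units of the state.
- ctrl.state(): the state, without advancing time (a new reading comes with each control period).
- ctrl.read_camera(name): name is "side" or "top" or "wrist"; returns a dict with "image" (420x560x3 uint8, red, green, blue), "fx", "fy", "cx", "cy" (pixels), "xyz" and "orientation" of the camera in the world; the wrist camera has in their place "mount" (4x4, takes a point from camera to tool coordinates, whose origin is the TCP and whose axes are the flange's). Camera axes: x right, y down, z forward; pixel columns grow to the right and rows downward; lengths in m; the calibration is good to about 2 mm. A picture is of the moment at which its call begins: read the wrist's pose just before it. There is no depth.
- ctrl.sign_off(): hands the job in; it is judged then, once.
The state is a dict: "time_s": time; "q": joint angles; "qd": joint speeds; "effort": joint torques, N m; "position": TCP position; "orientation": TCP orientation; "ft_force": force on the tool from outside, world axes, zero at the start; "torque": the same for the moment, N m; "opening": finger opening in m; "finger_force": force on a finger pad.
Only numpy, scipy, OpenCV 4.12 (cv2) and the standard library are available. Lean on these libraries where they do the work, as an engineer would, in place of code of your own. Each camera call takes 0.05 s, during which the arm holds its last target. There are 200 camera calls.

## Working session

There is one attempt and no reset: what is moved stays moved. The work goes in short steps, Python scripts to look and compute and a tool call to move; the robot and the scene stay as the last step left them, time stands still between calls to the robot, and variables do not carry over. Pictures are saved under pics/ and viewed, at most 10 in all, crops included, and the job is handed in when it is done.

Besides the shell and the picture viewer there is one more tool, called after ">>>" by a JSON object that holds its "fn" and its "kwargs", one argument or row to a line. servo_tool: Moves the arm, as the interface text tells. Its arguments: {"type":"object","properties":{"rows":{"type":"array","items":{"type":"array","items":{"type":"number"}}},"gripper":{"type":"number"},"newtons":{"type":"number"}},"required":["rows"]}

```bash
ls; mkdir -p pics; cat > h.py <<'E'
import numpy as np,cv2
from plant import ctrl
from scipy.spatial.transform import Rotation as R
def rot(q): return R.from_quat([q[1],q[2],q[3],q[0]]).as_matrix()
def shot(n,f):
    s=ctrl.state(); c=ctrl.read_camera(n)
    cv2.imwrite(f'pics/{f}.png',c['image'][:,:,::-1])
    T=np.eye(4)
    if n=='wrist':
        W=np.eye(4);W[:3,:3]=rot(s['orientation']);W[:3,3]=s['position'];T=W@c['mount']
    else: T[:3,:3]=rot(c['orientation']);T[:3,3]=c['xyz']
    np.savez(f'pics/{f}.npz',T=T,k=[c['fx'],c['fy'],c['cx'],c['cy']])
    return c['image']
def ray(f,u,v):
    d=np.load(f'pics/{f}.npz');T=d['T'];fx,fy,cx,cy=d['k']
    r=T[:3,:3]@[(u-cx)/fx,(v-cy)/fy,1];return T[:3,3],r/np.linalg.norm(r)
def onz(f,u,v,z):
    o,r=ray(f,u,v);return o+r*(z-o[2])/r[2]
def two(f1,p1,f2,p2):
    o,r=ray(f1,*p1);a,b=ray(f2,*p2)
    t=np.linalg.lstsq(np.c_[r,-b],a-o,rcond=None)[0]
    return (o+r*t[0]+a+b*t[1])/2,np.linalg.norm(o+r*t[0]-a-b*t[1])
def proj(f,p):
    d=np.load(f'pics/{f}.npz');T=d['T'];fx,fy,cx,cy=d['k']
    c=T[:3,:3].T@(np.array(p)-T[:3,3]);return np.array([fx*c[0]/c[2]+cx,fy*c[1]/c[2]+cy])
E
python3 - <<'E'
from h import *
for n in('side','top'):
    shot(n,n+'0'); d=np.load(f'pics/{n}0.npz');print(d['T'].round(3),d['k'])
s=ctrl.state();print({k:np.round(v,3) for k,v in s.items()})
print(ctrl.read_camera('wrist')['mount'])
E
```

```text
pics
[[ 0.842 -0.304  0.446  0.058]
 [-0.539 -0.506  0.674 -0.783]
 [ 0.021 -0.808 -0.589  0.815]
 [ 0.     0.     0.     1.   ]] [440.41370006 440.41370006 280.09535022 214.55225642]
[[-0.024 -0.995  0.097  0.406]
 [-1.     0.025  0.    -0.057]
 [-0.003 -0.097 -0.995  1.427]
 [ 0.     0.     0.     1.   ]] [478.64735874 478.64735874 288.20031305 209.34893544]
{'time_s': np.float64(0.1), 'q': array([ 1.03 ,  0.343,  1.525, -0.   ,  1.275, -0.146]), 'qd': array([-0.001, -0.002, -0.003, -0.002, -0.001, -0.001]), 'effort': array([ 1.0000e-03, -4.3200e+01, -2.4469e+01,  7.2000e-02,  5.3000e-02,
       -0.0000e+00]), 'position': array([0.202, 0.484, 0.226]), 'orientation': array([-0.   ,  0.196,  0.981, -0.001]), 'ft_force': array([ 0.187, -0.937,  0.468]), 'torque': array([-0.059,  0.052, -0.057]), 'finger_force': np.float64(0.0), 'opening': np.float64(0.092)}
[[ 6.72662331e-04 -9.52305101e-01 -3.05146756e-01  8.34904253e-02]
 [ 9.99999692e-01  5.17062506e-04  5.90734977e-04  3.37864961e-04]
 [-4.04779985e-04 -3.05147059e-01  9.52305155e-01 -1.57705285e-01]
 [ 0.00000000e+00  0.00000000e+00  0.00000000e+00  1.00000000e+00]]
```

View pics/side0.png

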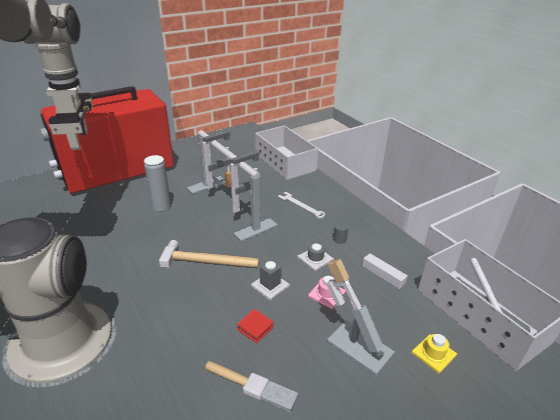

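View pics/top0.png

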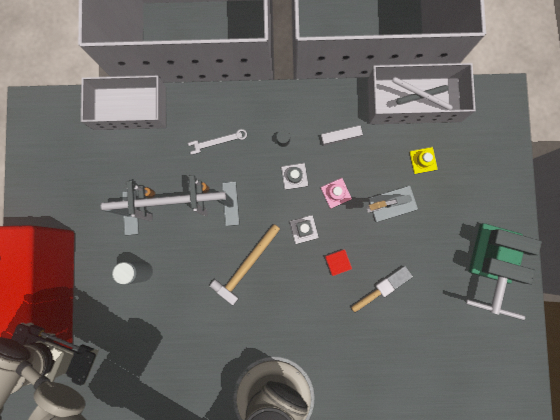

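The side view shows the rail at (230,170), the square coupon at (270,275), the round one at (316,255), and the holder with probe at (350,310). In the top view they are at (165,202), (304,229), (294,176) and (385,204). Next I'll get rough positions.

```bash
python3 - <<'E'
from h import *
for n,u,v,z in [('barL',103,207,.2),('barR',222,196,.2),('clampL',137,200,.205),('clampR',195,195,.205),('sq',305,229,.078),('rd',294,175,.05),('grip',374,206,.18),('holderbase',393,204,.01),('can',124,272,.17)]:
    print(n,onz('top0',u,v,z).round(3))
for n,a,b in [('sq',(305,228),(270,266)),('rd',(294,174),(316,248)),('grip',(374,205),(339,271))]:
    p,e=two('top0',a,'side0',b);print(n,p.round(3),round(e,4))
i=cv2.imread('pics/top0.png');j=cv2.imread('pics/side0.png')
A=cv2.resize(i[175:235,355:425],None,fx=5.5,fy=5.5,interpolation=2)
B=cv2.resize(j[250:375,320:400],None,fx=4.8,fy=4.8,interpolation=2)
C=np.zeros((600,800,3),np.uint8);C[:A.shape[0],:A.shape[1]]=A;C[:600,400:400+B.shape[1]]=B[:600]
D=cv2.resize(i[150:250,280:320],None,fx=2.6,fy=2.6,interpolation=2);C[335:335+D.shape[0],:D.shape[1]]=D
D=cv2.resize(j[235:300,245:335],None,fx=3,fy=3,interpolation=2);C[335:335+D.shape[0],120:120+D.shape[1]]=D
cv2.imwrite('pics/m.png',C)
E
```

```text
barL [0.543 0.421 0.2  ]
barR [0.564 0.113 0.2  ]
clampL [0.558 0.332 0.205]
clampR [0.568 0.182 0.205]
sq [ 0.48  -0.103  0.078]
rd [ 0.64  -0.076  0.05 ]
grip [ 0.53  -0.281  0.18 ]
holderbase [ 0.552 -0.369  0.01 ]
can [0.375 0.375 0.17 ]
sq [ 0.483 -0.103  0.072] 0.0006
rd [ 0.645 -0.076  0.039] 0.0011
grip [ 0.536 -0.285  0.175] 0.0069
```

View pics/m.png

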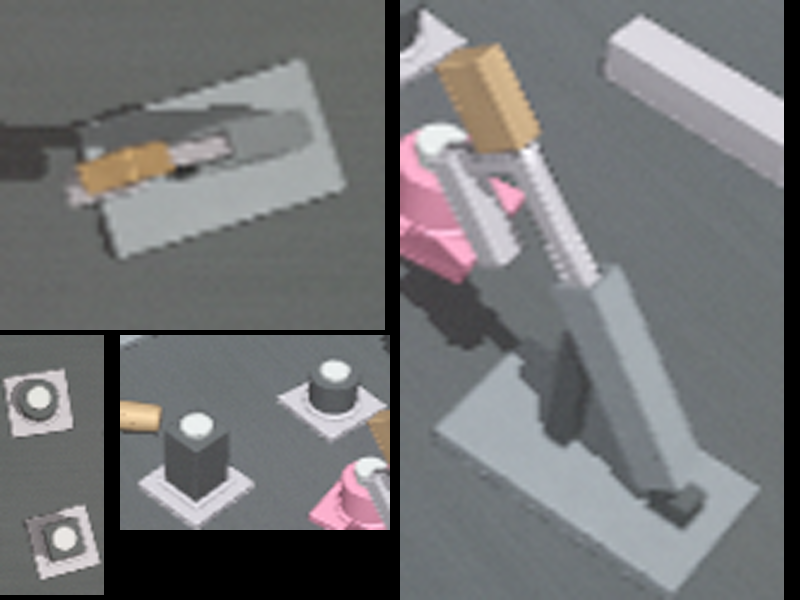

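The montage shows the probe block, hook and slanted tube leaning in the world +y direction (heading about 108°). Both studs are bright. I'll go over the rail for a close look.

>>> {"fn": "servo_tool", "kwargs": {
  "rows": [
    [-40,-8,-60,-4],
    [-390,-80,-134,-26],
    [-390,-80,-134,-26],
    [-390,-80,-134,-26],
    [-390,-80,-134,-26],
    [-390,-80,-134,-26],
    [-390,-80,-134,-26],
    [-390,-80,-134,-26],
    [-390,-80,-134,-26],
    [-390,-80,-134,-26],
    [-390,-80,-134,-26],
    [-390,-80,-134,-26],
    [-390,-80,-134,-26]
  ]
}}

```text
time_s: 1.45
position: [0.53, 0.2618, 0.3607]
orientation: [-0.0, -0.03, 1.0, 0.0]
ft_force: [-0.9, -0.4, -0.4]
opening: 0.0918
finger_force: 0.0
```

```bash
python3 - <<'E'
from h import *
shot('wrist','rail');d=np.load('pics/rail.npz');print(d['T'].round(3),d['k'])
s=ctrl.state();print(s['position'],s['orientation'],s['q'])
E
```

```text
[[-0.061  0.951  0.304  0.447]
 [ 0.998  0.058  0.019  0.257]
 [ 0.     0.305 -0.952  0.518]
 [ 0.     0.     0.     1.   ]] [307.24089743 307.24089743 280.42273479 212.86538289]
[0.53010123 0.26172457 0.36081097] [-1.04839005e-04 -3.04030691e-02  9.99537713e-01  5.75894334e-05] [ 3.28929308e-01  4.14606145e-01  1.05344234e+00  1.72666224e-04
  1.67371070e+00 -1.30266481e+00]
```

View pics/rail.png

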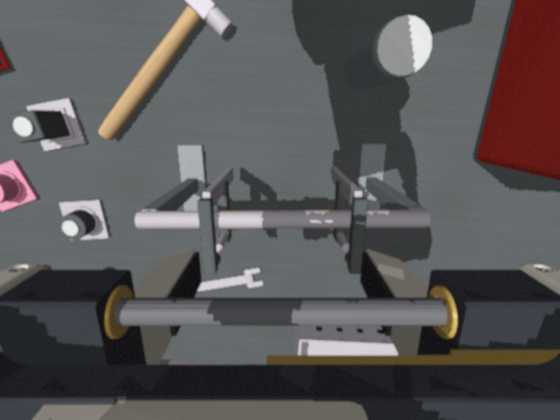

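The wrist view shows the bar level in the image at row ~219, columns 138–430, with the clamps at columns 207 and 357.

```bash
python3 - <<'E'
from h import *
i=cv2.imread('pics/rail.png',0).astype(int)
for u in (160,180,250,280,385,410): print(u,i[202:238,u])
for u in (138,207,282,357,430): print(u,onz('rail',u,219,.195).round(4))
for e in((138,219),(430,219)):print(onz('rail',*e,.195).round(4))
E
```

```text
160 [ 85  82  80  76  66  59  53  57  81 122 153 175 187 195 202 207 211 213
 212 211 208 203 196 187 176 158 131 111 104 105 106 103 106 103 103 105]
180 [ 51  50  54  61  79  95 102 104 109 129 155 173 187 195 202 207 211 213
 212 211 208 203 196 188 177 159 131 111 105 105 106 105 104 105 104 105]
250 [ 57  55  55  59  56  57  58  64  97 131 159 177 188 195 202 209 212 212
 211 210 207 203 198 189 175 152 128 110 106 108 106 106 104 103 106 104]
280 [ 56  58  54  53  54  54  54  57  78  95 104 110 116 119 121 126 126 126
 125 124 124 120 116 110 105  99  98 104 104 106 105 103 104 104 103 104]
385 [ 73  66  54  51  53  57  61  78 115 144 159 154 135 121 122 123 125 125
 126 127 122 121 115 109  95  78  66  58  57  58  54  55  57  56  55  56]
410 [ 81  83  83  80  78  82  86  86  93  99 108 112 117 119 123 123 125 126
 127 127 123 119 114 109  98  80  64  57  60  56  55  54  54  58  56  55]
138 [0.5671 0.106  0.195 ]
207 [0.5624 0.1826 0.195 ]
282 [0.5573 0.2659 0.195 ]
357 [0.5521 0.3492 0.195 ]
430 [0.5472 0.4302 0.195 ]
[0.5671 0.106  0.195 ]
[0.5472 0.4302 0.195 ]
```

>>> {"fn": "servo_tool", "kwargs": {
  "rows": [
    [33,-546,30,76],
    [33,-546,30,76],
    [33,-546,30,76],
    [33,-546,30,76],
    [33,-546,30,76],
    [33,-546,30,76],
    [33,-546,30,76],
    [33,-546,30,76],
    [33,-546,30,76],
    [33,-546,30,76],
    [33,-546,30,76],
    [33,-546,30,76],
    [33,-546,30,76],
    [33,-546,30,76]
  ]
}}

```text
time_s: 2.9
position: [0.5306, -0.2847, 0.331]
orientation: [0.0, 0.592, 0.806, 0.0]
ft_force: [-1.0, 0.6, -0.2]
opening: 0.0918
finger_force: 0.0
```

```bash
python3 - <<'E'
from h import *
shot('wrist','hold')
s=ctrl.state();print(s['position'],s['orientation'],s['q'])
i=cv2.imread('pics/hold.png');cv2.imwrite('pics/holdb.png',cv2.resize(i[0:350,60:520],(788,600),interpolation=2))
E
```

```text
[ 0.53075448 -0.2844873   0.3312507 ] [2.66654907e-04 5.91298672e-01 8.06452577e-01 2.24340541e-04] [-6.19483559e-01  4.40821449e-01  1.09022032e+00  4.41950513e-04
  1.61001171e+00 -9.24925865e-01]
```

View pics/holdb.png

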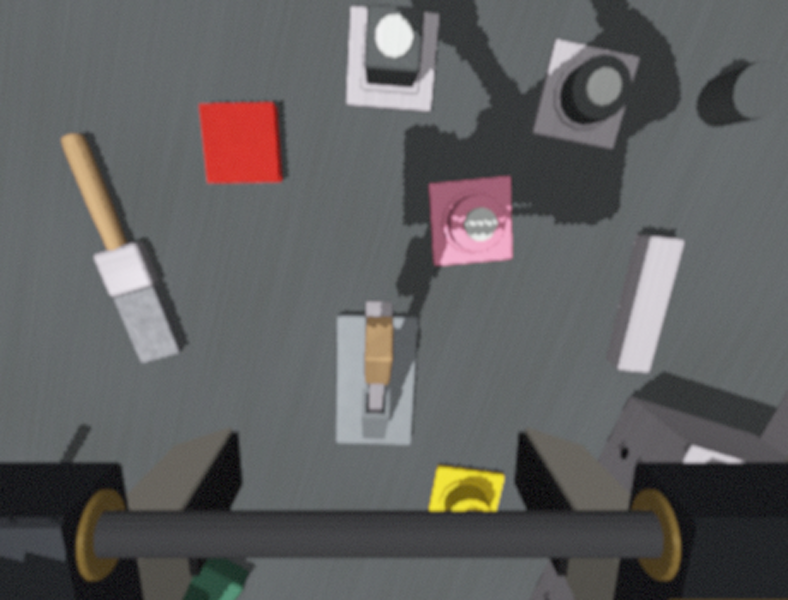

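The close view shows the block lengthwise along image columns ~(281,205 raw), lined up with the holder, so the yaw is right. Now I'll triangulate the block's corners.

```bash
python3 - <<'E'
from h import *
def m(f,box):
    i=cv2.imread(f'pics/{f}.png').astype(int);b,g,r=i[...,0],i[...,1],i[...,2]
    k=((r-b>35)&(g-b>10)).astype(np.uint8);z=np.zeros_like(k);x0,x1,y0,y1=box;z[y0:y1,x0:x1]=k[y0:y1,x0:x1]
    c=max(cv2.findContours(z,0,1)[0],key=cv2.contourArea)
    print(f,cv2.approxPolyDP(c,1.5,True)[:,0].tolist(),cv2.minAreaRect(c));return z
m('side0',(320,370,255,290));z=m('hold',(265,300,175,240));m('top0',(360,390,195,215))
i=cv2.imread('pics/hold.png')
for v in range(183,228,2):print(v,np.where(z[v])[0][[0,-1]] if z[v].any() else '',i[v,281])
S=np.array([[437,69],[497,43],[487,58],[538,135],[472,152]])  # guesses from montage
print((S-[400,0])/4.8+[320,250])
E
```

```text
side0 [[340, 259], [332, 260], [328, 263], [336, 281], [345, 280], [348, 277]] ((338.1000061035156, 270.2000732421875), (23.702320098876953, 13.416406631469727), 63.43495178222656)
hold [[275, 185], [273, 220], [275, 223], [286, 223], [288, 186]] ((280.5, 204.0), (38.0, 15.0), 90.0)
top0 [[385, 202], [380, 201], [369, 206], [371, 210], [385, 206]] ((377.3302001953125, 204.90567016601562), (6.31858491897583, 16.62062644958496), 74.05460357666016)
183  [164 158 164]
185 [275 287] [ 93 110 129]
187 [275 288] [ 71 101 126]
189 [274 288] [ 95 131 161]
191 [274 288] [112 153 185]
193 [274 288] [113 155 186]
195 [274 288] [110 151 182]
197 [274 288] [107 147 178]
199 [274 288] [108 148 179]
201 [273 288] [107 148 179]
203 [273 288] [110 150 180]
205 [273 288] [107 149 178]
207 [273 288] [108 149 181]
209 [273 288] [119 163 196]
211 [273 288] [107 148 178]
213 [273 288] [103 142 172]
215 [273 287] [104 142 173]
217 [273 287] [103 142 172]
219 [273 287] [102 142 172]
221 [274 286] [101 140 170]
223 [275 286] [130 148 170]
225  [172 168 174]
227  [177 171 175]
[[327.70833333 264.375     ]
 [340.20833333 258.95833333]
 [338.125      262.08333333]
 [348.75       278.125     ]
 [335.         281.66666667]]
```

```bash
python3 - <<'E'
from h import *
from scipy.optimize import least_squares
hd=np.radians(90+17.7)
s=ctrl.state();M=rot(s['orientation']);hx=np.r_[M[:2,0],0];hx/=np.linalg.norm(hx);print('tool x heading',np.degrees(np.arctan2(hx[1],hx[0])))
hx_=hx;Z=np.sin(.6)*hx+np.cos(.6)*np.array([0,0,1]);X=np.cos(.6)*hx-np.sin(.6)*np.array([0,0,1]);Y=np.cross(Z,X)
def P(g,x,y,z): return g+X*(x-4)/1e3+Y*y/1e3+Z*(z-190)/1e3
ob=[(18,212,185),(-10,212,209),(-10,167,223.5)]
def f(g):return np.concatenate([proj('hold',P(g,x,0,z))-[280.9,v] for x,z,v in ob])
r=least_squares(f,[.53,-.285,.175]);g=r.x;print(g,r.fun.round(2))
C=[(x,y,z) for x in(-10,18) for y in(-8,8) for z in(167,212)]
for c in C:print(c,proj('side0',P(g,*c)).round(1),proj('top0',P(g,*c)).round(1))
E
```

```text
tool x heading 107.50155140152205
[ 0.5337926  -0.29269154  0.16981769] [ 0.01 -0.51  0.04  1.62 -0.06 -1.28]
(-10, -8, 167) [350.  282.9] [384.4 199.7]
(-10, -8, 212) [341.6 264.3] [378.  201.2]
(-10, 8, 167) [345.8 287.1] [386.4 205.3]
(-10, 8, 212) [337.3 268.3] [380.1 207. ]
(18, -8, 167) [340.  283.1] [375.2 203.1]
(18, -8, 212) [331.7 265. ] [368.6 204.7]
(18, 8, 167) [335.8 287.2] [377.2 208.7]
(18, 8, 212) [327.4 268.9] [370.7 210.4]
```

```bash
cat > fit.py <<'E'
from h import *
from scipy.optimize import least_squares
def go(lean):
    hx=np.array([np.cos(np.radians(107.5)),np.sin(np.radians(107.5)),0]);u=np.array([0,0,1])
    Z=np.sin(lean)*hx+np.cos(lean)*u;X=np.cos(lean)*hx-np.sin(lean)*u;Y=np.cross(Z,X)
    P=lambda g,x,y,z:g+X*(x-4)/1e3+Y*y/1e3+Z*(z-190)/1e3
    ob=[('hold',18,0,212,280.9,185),('hold',-10,0,212,280.9,209),('hold',-10,0,167,280.9,223.7),
    ('side0',-10,-8,212,340.5,259.5),('side0',18,8,212,328,263.5),('side0',18,8,167,336,281.5),('side0',-10,8,167,345.5,280.7),('side0',-10,-8,167,348.7,277)]
    r=least_squares(lambda g:np.concatenate([proj(f,P(g,x,y,z))-[a,b] for f,x,y,z,a,b in ob]),[.53,-.285,.175])
    return r.x,r.fun.reshape(-1,2).round(1).tolist(),r.cost
for l in(.55,.6,.65):print(l,go(l))
E
python3 fit.py
```

```text
0.55 (array([ 0.53288076, -0.2888587 ,  0.18311766]), [[0.3, -0.7], [0.4, 3.1], [0.2, -1.7], [0.8, -0.6], [-1.3, -0.5], [-1.6, -0.0], [-0.9, 1.1], [0.2, 0.7]], np.float64(10.78350050538048))
0.6 (array([ 0.53290161, -0.28919531,  0.18322605]), [[0.3, -1.2], [0.3, 2.2], [0.2, -0.5], [0.4, -0.8], [-1.4, -0.2], [-1.0, 0.3], [-0.4, 0.9], [0.6, 0.4]], np.float64(6.039871378826391))
0.65 (array([ 0.5329272 , -0.28953586,  0.18330647]), [[0.2, -1.6], [0.2, 1.2], [0.1, 0.6], [-0.0, -1.0], [-1.6, 0.2], [-0.4, 0.7], [-0.0, 0.6], [1.0, 0.2]], np.float64(4.941126168836507))
```

>>> {"fn": "servo_tool", "kwargs": {
  "rows": [
    [-5,0,40,0],
    [-5,0,80,0],
    [-5,0,120,0],
    [-5,0,150,0],
    [-5,0,167,0],
    [-5,0,167,0],
    [-5,0,167,0]
  ],
  "gripper": 40
}}

```text
time_s: 3.65
position: [0.5326, -0.2901, 0.1648]
orientation: [0.001, 0.591, 0.806, 0.0]
ft_force: [0.6, -0.1, 1.6]
opening: 0.0422
finger_force: 0.0
```

>>> {"fn": "servo_tool", "kwargs": {
  "rows": [
    [0,0,0,0],
    [0,0,0,0],
    [0,0,0,0],
    [0,0,0,0],
    [0,0,0,0],
    [0,0,0,0]
  ],
  "gripper": 0,
  "newtons": 30
}}

```text
time_s: 4.25
position: [0.5318, -0.2912, 0.1644]
orientation: [0.0, 0.592, 0.806, -0.0]
ft_force: [-2.5, -0.1, 4.9]
opening: 0.0159
finger_force: 29.7
```

>>> {"fn": "servo_tool", "kwargs": {
  "rows": [
    [5.6,0,-8.3,0],
    [11.3,0,-16.5,0],
    [17,0,-24.8,0],
    [22.6,0,-33,0]
  ]
}}

```text
time_s: 4.65
position: [0.5248, -0.2682, 0.1971]
orientation: [-0.001, 0.592, 0.806, 0.0]
ft_force: [-0.9, -1.1, -2.3]
opening: 0.0161
finger_force: 29.7
```

>>> {"fn": "servo_tool", "kwargs": {
  "rows": [
    [8.5,0,-12.4,0],
    [17,0,-24.8,0],
    [25.5,0,-37.1,0],
    [34,0,-49.5,0],
    [42.4,0,-61.9,0],
    [51,0,-74.3,0],
    [62.2,0,-90.8,0],
    [62.2,0,-110,0],
    [62.2,0,-110,0]
  ]
}}

```text
time_s: 5.55
position: [0.5074, -0.2101, 0.31]
orientation: [0.003, 0.592, 0.806, 0.0]
ft_force: [-0.1, 0.4, -2.9]
opening: 0.0159
finger_force: 29.9
```

```bash
python3 - <<'E'
from h import *
shot('side','s1');shot('wrist','w1');shot('top','t1')
print(ctrl.state()['position'])
a=cv2.imread('pics/s1.png')[215:375,240:400];b=cv2.imread('pics/w1.png')
C=np.zeros((600,800,3),np.uint8);C[:480,:480]=cv2.resize(a,(480,480),interpolation=2)
C[:420,480:]=b[:,120:440];C[480:600,:480]=cv2.resize(cv2.imread('pics/hold.png')[0:80,220:540],(480,120))
cv2.imwrite('pics/m2.png',C)
E
```

```text
[ 0.5062169  -0.20989126  0.30592903]
```

View pics/m2.png

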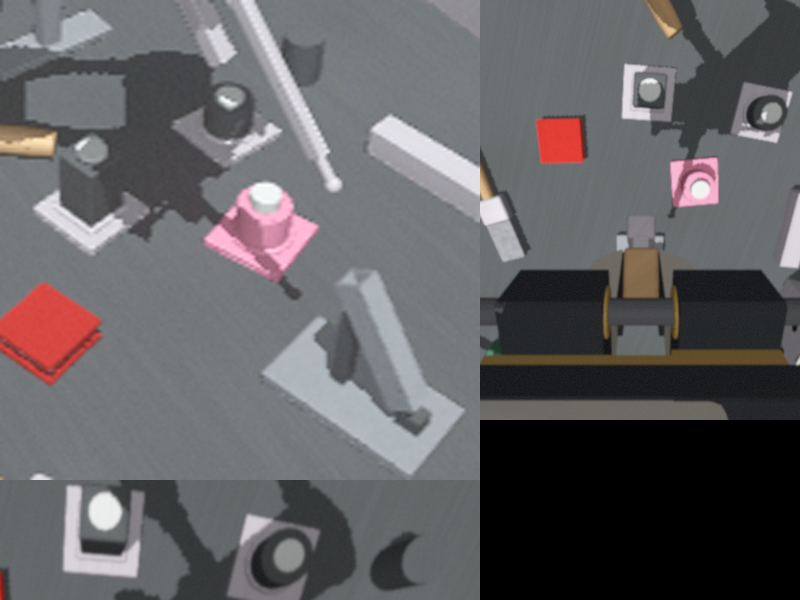

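The probe is out and still slanted, with the ball at side pixel ~(351,276). The holder is empty. I'll ease the grip so the probe swings towards vertical.

>>> {"fn": "servo_tool", "kwargs": {
  "rows": [
    [0,0,0,0],
    [0,0,0,0],
    [0,0,0,0],
    [0,0,0,0]
  ],
  "gripper": 0,
  "newtons": 10
}}

```text
time_s: 6.1
position: [0.5065, -0.2101, 0.3063]
orientation: [-0.0, 0.592, 0.806, 0.0]
ft_force: [-0.4, -0.7, -2.1]
opening: 0.0159
finger_force: 10.0
```

```bash
cat > tip.py <<'E'
from h import *
import sys
# predicted side-view tip pixel per tilt; find tilt from image difference-free print of a crop
f=sys.argv[1]
i=shot('side',f);s=ctrl.state();M=rot(s['orientation']);hx=np.r_[M[:2,0],0];hx/=np.linalg.norm(hx)
g=np.array(s['position'])-M[:,2]*.019
print(s['position'].round(4),s['ft_force'].round(2),s['torque'].round(3),'grip',s['finger_force'],s['opening'])
gray=cv2.cvtColor(i,cv2.COLOR_RGB2GRAY).astype(float)
b0=cv2.cvtColor(cv2.imread('pics/side0.png'),cv2.COLOR_BGR2GRAY).astype(float)
for t in np.arange(-.3,.71,.1):
    Z=np.sin(t)*hx+np.array([0,0,np.cos(t)]);X=np.cos(t)*hx-np.array([0,0,np.sin(t)])
    v=[]
    for z in(8,20,40,60,80):
        p=g+(z-190)/1e3*Z-.004*X;u=proj(f,p);v.append(gray[int(round(u[1])),int(round(u[0]))])
    print(round(t,2),proj(f,g-.19*Z-.004*X).round(),np.round(v))
E
python3 tip.py s2
```

```text
[ 0.5065 -0.2101  0.3065] [ 0.36  0.45 -2.34] [0.004 0.068 0.   ] grip 9.994006901979446 0.016000803160514505
-0.3 [286. 256.] [69. 72. 71. 73. 71.]
-0.2 [293. 261.] [73. 72. 74. 74. 74.]
-0.1 [299. 266.] [75. 77. 82. 70. 73.]
0.0 [306. 270.] [ 72. 124. 125.  85.  75.]
0.1 [313. 273.] [ 77. 133.  80.  78.  91.]
0.2 [320. 276.] [125. 126. 148.  79. 149.]
0.3 [327. 279.] [132. 120. 212.  76. 141.]
0.4 [334. 280.] [170. 122. 119. 129. 122.]
0.5 [341. 281.] [123. 123. 122. 121. 122.]
0.6 [348. 281.] [119. 123. 163. 163. 167.]
0.7 [355. 280.] [120. 125. 186. 216. 216.]
```

>>> {"fn": "servo_tool", "kwargs": {
  "rows": [
    [0,0,0,0],
    [0,0,0,0],
    [0,0,0,0],
    [0,0,0,0]
  ],
  "gripper": 0,
  "newtons": 6
}}

```text
time_s: 6.55
position: [0.5066, -0.2101, 0.3067]
orientation: [0.0, 0.592, 0.806, 0.0]
ft_force: [-0.4, -0.2, -3.0]
opening: 0.0156
finger_force: 6.0
```

```bash
python3 tip.py s3|tail -6; python3 -c "
from h import *
a=cv2.imread('pics/s1.png',0).astype(int);b=cv2.imread('pics/s3.png',0).astype(int)
print(np.abs(a-b)[180:290,300:360].max(), (np.abs(a-b)[180:290,300:360]>30).sum())"
```

```text
0.2 [320. 276.] [125. 124. 148.  76. 151.]
0.3 [327. 278.] [128. 123. 213.  74. 142.]
0.4 [334. 280.] [170. 121. 120. 130. 120.]
0.5 [341. 281.] [120. 121. 121. 122. 120.]
0.6 [348. 281.] [122. 121. 163. 164. 168.]
0.7 [355. 280.] [119. 123. 187. 217. 216.]
127 476
```

```bash
python3 - <<'E'
from h import *
shot('top','t3');s=ctrl.state();print(s['position'])
def blob(f,x,y,r,th,show=0):
    g=cv2.imread(f'pics/{f}.png',0);w=np.zeros_like(g);w[y-r:y+r+1,x-r:x+r+1]=(g[y-r:y+r+1,x-r:x+r+1]>th)
    n,l,st,c=cv2.connectedComponentsWithStats(w)
    return [(st[k,2:].tolist(),c[k].round(2).tolist()) for k in range(1,n) if st[k,4]>5]
for a in [('side0',270,266,10,205),('top0',305,228,8,205),('hold',290,21,14,200),('side0',316,248,9,205),('top0',294,174,8,205),('hold',412,50,16,110),('side0',438,341,10,205)]: print(a,blob(*a))
for f,(x,y) in (('side0',(270,266)),):
    g=cv2.imread(f'pics/{f}.png',0);print(g[y-8:y+9,x-8:x+9])
a=cv2.imread('pics/s3.png')[255:295,330:370];b=cv2.imread('pics/t3.png')[170:230,325:400]
C=np.zeros((600,800,3),np.uint8);C[:400,:400]=cv2.resize(a,(400,400),interpolation=0);C[:320,400:]=cv2.resize(b,(400,320),interpolation=0)
cv2.imwrite('pics/m3.png',C)
E
```

```text
[ 0.50654326 -0.21006456  0.30673271]
('side0', 270, 266, 10, 205) [([10, 7, 54], [270.2, 264.37])]
('top0', 305, 228, 8, 205) [([3, 11, 18], [312.28, 224.22]), ([8, 9, 55], [304.42, 227.82])]
('hold', 290, 21, 14, 200) [([21, 24, 387], [289.44, 20.47])]
('side0', 316, 248, 9, 205) [([9, 6, 44], [316.16, 246.39])]
('top0', 294, 174, 8, 205) [([8, 8, 51], [294.53, 173.57])]
('hold', 412, 50, 16, 110) [([7, 5, 19], [398.0, 35.21]), ([6, 9, 26], [426.54, 36.5]), ([20, 22, 336], [412.35, 49.73])]
('side0', 438, 341, 10, 205) [([21, 18, 212], [438.32, 342.04])]
[[116 115 115 116 117 115 115 116 115 115 117 117 115 115 116 115 114]
 [116 116 116 117 117 116 114 115 108 109 113 116 115 114 115 114 114]
 [115 115 115 116 117 110 104 116 116 114 109 108 113 116 119 116 115]
 [115 115 115 115 115 140 174 198 213 216 198 144 110 116 118 116 114]
 [115 115 107 105 175 223 236 236 235 237 236 227 191 113 109 116 116]
 [116 115 117 174 224 237 237 239 238 237 237 237 229 190 112 112 116]
 [105 116 108 191 237 237 237 238 238 238 238 236 238 212 114 117 115]
 [118 113 114 194 239 237 236 238 237 238 238 238 237 209 108 119 119]
 [116 116 118 172 224 241 239 237 236 237 237 238 223 169 116 120 119]
 [118 117 119 121 169 220 238 238 234 234 236 225 186 138 119 119 119]
 [105 120 120 121 135 172 194 204 200 176 190 177 141 120 116 119 114]
 [ 85 103 114 119 118 126 136 152 164 160 147 123 118 117 116 104  86]
 [ 82  84  94 113 120 116 118 117 120 121 119 118 116 113  95  80  80]
 [ 81  82  81  84 105 118 118 118 117 117 117 116 106  88  81  81  82]
 [ 81  82  82  83  82  95 113 121 116 118 116  99  83  80  80  82  83]
 [ 82  80  83  80  81  83  86 110 120 108  85  78  81  79  79  81  83]
 [ 79  81  82  82  80  81  79  83  85  84  83  80  81  83  79  80  79]]
```

View pics/m3.png

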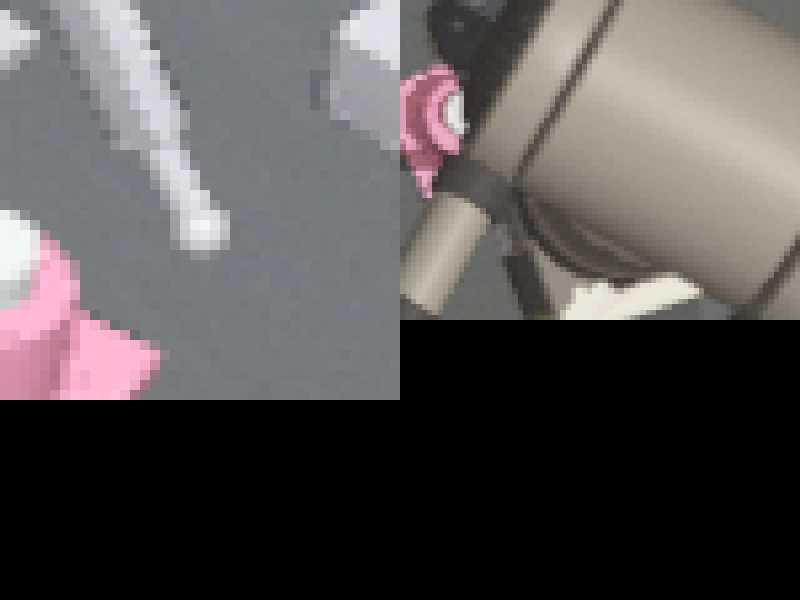

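The ball is at side pixel (349.7,277.2). The arm hides it in the top view, so I'll combine the side ray with the lean plane.

```bash
python3 - <<'E'
from h import *
from scipy.optimize import least_squares
def tri(ob,x0=(.5,-.1,.06)):
    r=least_squares(lambda p:np.concatenate([(proj(f,p)-uv)*w for f,uv,w in ob]),x0);return r.x.round(4),r.fun.round(1)
print('sq',tri([('side0',(270.0,264.2),1),('top0',(304.4,227.8),1),('hold',(289.4,20.5),.65)]))
print('rd',tri([('side0',(316.1,246.3),1),('top0',(294.5,173.6),1),('hold',(412.3,49.7),.65)]))
s=ctrl.state();M=rot(s['orientation']);hx=np.r_[M[:2,0],0];hx/=np.linalg.norm(hx);u=np.array([0,0,1])
p0=np.array(s['position']);g=p0+.019*u;print(p0,hx)
for t in(.56,.6,.64,.68):
    Z=np.sin(t)*hx+u*np.cos(t);X=np.cos(t)*hx-u*np.sin(t);c=g-.184*Z-.004*X;print(t,c.round(4),proj('s3',c).round(1))
# side ray with lean plane through g
o,r=ray('s3',349.7,277.2);n=np.cross(hx,u);q=o+r*((g-o)@n)/(r@n);d=q-g
print('ball',q.round(4),'off lean',d@hx,'dz',d[2],'dist',np.linalg.norm(d),'angle',np.arctan2(-d@hx,-d[2]))
E
```

```text
sq (array([ 0.4839, -0.1011,  0.0757]), array([ 0.1,  0. ,  0. , -0.1, -0.1, -0. ]))
rd (array([ 0.6446, -0.0774,  0.0459]), array([-0.1, -0. , -0.1,  0. ,  0. ,  0.1]))
[ 0.50654326 -0.21006456  0.30673271] [-0.29871178  0.95434337  0.        ]
0.56 [ 0.5368 -0.3066  0.172 ] [344.  278.4]
0.6 [ 0.5386 -0.3124  0.1761] [346.7 278.3]
0.64 [ 0.5403 -0.318   0.1805] [349.3 278.1]
0.68 [ 0.542  -0.3234  0.1852] [352.  277.8]
ball [ 0.5405 -0.3185  0.1835] off lean -0.11357883708451619 dz -0.1422564943075293 dist 0.1820358821939762 angle 0.6737699456820874
```

Both studs triangulate to within 0.1 px: square top at 0.0757, round top at 0.0459. I'll grip hard and go above the square stud.

>>> {"fn": "servo_tool", "kwargs": {
  "rows": [
    [0,0,0,0],
    [0,0,0,0],
    [20,1,0,0],
    [50,2,0,0],
    [80,4,0,0],
    [110,6,0,0],
    [140,7,10,0],
    [170,8,25,0],
    [200,10,40,0],
    [215,11,55,0],
    [224,11,70,0],
    [224,11,70,0],
    [224,11,70,0],
    [224,11,70,0]
  ],
  "gripper": 0,
  "newtons": 58
}}

```text
time_s: 8.05
position: [0.4509, 0.0064, 0.2377]
orientation: [0.001, 0.592, 0.806, 0.0]
ft_force: [0.1, 0.3, -2.9]
opening: 0.0155
finger_force: 58.0
```

```bash
python3 - <<'E'
from h import *
shot('side','s4');shot('wrist','w4');s=ctrl.state();print(s['position'],s['ft_force'],s['torque'])
a=cv2.imread('pics/s4.png')[215:315,230:330];b=cv2.imread('pics/w4.png')[100:420,120:440]
C=np.zeros((500,800,3),np.uint8);C[:480,:480]=cv2.resize(a,(480,480),interpolation=0);C[:320,480:]=b
cv2.imwrite('pics/m4.png',C)
E
```

```text
[0.45074104 0.0063872  0.23746759] [ 1.46789163  0.88594557 -3.07246176] [-0.03216174  0.05394879 -0.10378915]
```

View pics/m4.png

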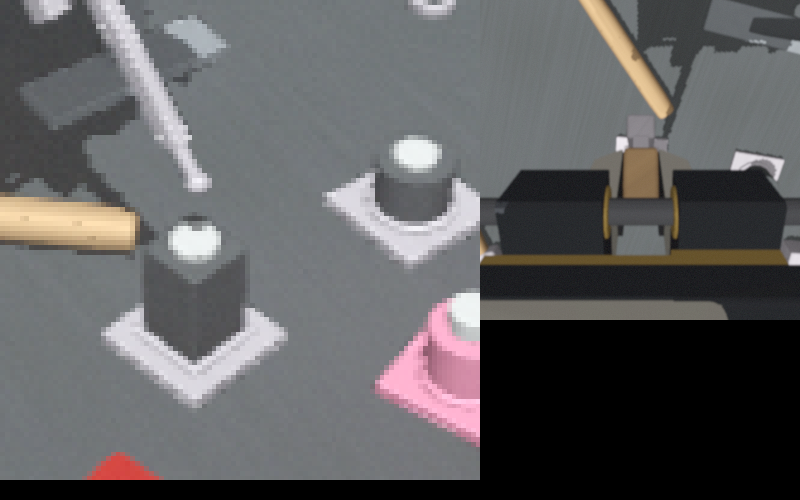

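The ball is right above the square stud's centre in the side view, at (270.7,252.4) against the stud at (270,264). Descending to feel for contact.

>>> {"fn": "servo_tool", "kwargs": {
  "rows": [
    [0,0,8,0],
    [0,0,16,0],
    [0,0,22,0],
    [0,0,26,0],
    [0,0,28,0],
    [0,0,28,0]
  ]
}}

```text
time_s: 8.75
position: [0.45, 0.007, 0.2084]
orientation: [-0.0, 0.592, 0.806, -0.0]
ft_force: [-0.1, 0.2, -3.5]
opening: 0.0163
finger_force: 58.0
```

>>> {"fn": "servo_tool", "kwargs": {
  "rows": [
    [0,0,1,0],
    [0,0,2,0],
    [0,0,3,0],
    [0,0,3,0]
  ]
}}

```text
time_s: 9.15
position: [0.4502, 0.007, 0.2058]
orientation: [0.0, 0.592, 0.806, 0.0]
ft_force: [0.9, 0.1, -2.5]
opening: 0.0157
finger_force: 58.0
```

>>> {"fn": "servo_tool", "kwargs": {
  "rows": [
    [0,0,1,0],
    [0,0,2,0],
    [0,0,2,0]
  ]
}}

```text
time_s: 9.45
position: [0.4505, 0.0074, 0.2049]
orientation: [0.001, 0.592, 0.806, 0.001]
ft_force: [-2.1, 4.0, 7.9]
opening: 0.016
finger_force: 58.0
```

>>> {"fn": "servo_tool", "kwargs": {
  "rows": [
    [0,0,0.3,0],
    [0,0,0.3,0],
    [0,0,0.3,0],
    [0,0,0.3,0],
    [0,0,0.3,0],
    [0,0,0.3,0]
  ]
}}

```text
time_s: 10.05
position: [0.4505, 0.0074, 0.2048]
orientation: [0.001, 0.592, 0.806, 0.001]
ft_force: [-3.0, 3.5, 8.7]
opening: 0.0155
finger_force: 58.0
```

>>> {"fn": "servo_tool", "kwargs": {
  "rows": [
    [0,0,-10,0],
    [0,0,-25,0],
    [0,0,-40,0],
    [-5,30,-40,0],
    [-10,60,-40,0],
    [-15,95,-40,0],
    [-20,130,-35,0],
    [-25,160,-20,0],
    [-25,160,0,0],
    [-25,160,5,0],
    [-25,160,5,0],
    [-25,160,5,0]
  ]
}}

```text
time_s: 11.25
position: [0.6104, 0.0308, 0.1996]
orientation: [0.001, 0.592, 0.806, 0.0]
ft_force: [0.5, 0.2, -2.5]
opening: 0.0156
finger_force: 58.0
```

```bash
python3 - <<'E'
from h import *
shot('side','s5');s=ctrl.state();M=rot(s['orientation']);hx=M[:,0];p=np.array(s['position']);print(p,s['ft_force'])
q=p-.1135*hx-[0,0,.1233];print('ball pred',q.round(4),proj('s5',q).round(1),'stud',proj('s5',(.6446,-.0774,.0459)).round(1))
g=cv2.imread('pics/s5.png',0);u,v=proj('s5',q).round().astype(int);print(u,v);print(g[v-8:v+9,u-8:u+9])
E
```

```text
[0.61055936 0.03078838 0.1999855 ] [ 0.557941   -1.3926303  -3.94988188]
ball pred [ 0.6444 -0.0775  0.0768] [316.8 237.4] stud [316.  246.3]
317 237
[[182 202 163 200 223 212 186 108 120 121 120 119 119 120 120 119 119]
 [133 154 162 165 190 199 153 118 119 119 121 119 120 119 120 120 121]
 [119 179 211 183 168 196 188 117 120 119 119 118 120 120 120 119 121]
 [118 124 130 132 181 217 199 131 117 119 118 116 119 119 120 121 118]
 [119 119 118 117 164 211 228 212 122 118 118 119 118 118 119 120 122]
 [120 120 121 121 146 196 221 204 132 119 120 118 119 119 119 117 121]
 [120 122 116 119 119 166 212 230 212 123 118 120 118 118 119 119 119]
 [119 117 122 122 122 148 194 219 213 172 120 122 121 119 119 119 118]
 [122 122 122 121 118 127 176 209 217 209 143 121 119 121 122 119 118]
 [121 119 119 122 120 128 175 217 224 203 153 123 121 119 122 120 119]
 [118 120 120 119 119 113 139 181 189 167 118 119 121 121 122 122 119]
 [120 119 119 120 121 119 118 119 118 113 119 119 119 121 122 124 121]
 [119 119 119 121 118 119 119 119 119 119 119 117 119 119 121 122 122]
 [119 121 120 115 102 107 117 115 114 115 119 117 118 119 121 121 122]
 [122 118 118 106  76  86 102 117 126 126 123 117 115 120 121 118 119]
 [119 121 123 158 215 216 144 145 146 185 200 144 120 119 116 119 119]
 [120 124 140 205 241 241 241 217 202 240 241 224 162 120 118 118 118]]
```

The ball is at (316.8,237.3), exactly as predicted, so it hasn't slipped. Descending on the round stud.

>>> {"fn": "servo_tool", "kwargs": {
  "rows": [
    [0,0,8,0],
    [0,0,16,0],
    [0,0,20,0],
    [0,0,22,0],
    [0,0,23,0],
    [0,0,23,0]
  ]
}}

```text
time_s: 11.9
position: [0.6101, 0.0313, 0.1765]
orientation: [0.0, 0.592, 0.806, 0.0]
ft_force: [-3.3, 2.8, 5.2]
opening: 0.016
finger_force: 58.0
```

>>> {"fn": "servo_tool", "kwargs": {
  "rows": [
    [0,0,1,0],
    [0,0,2,0],
    [0,0,2,0]
  ]
}}

```text
time_s: 12.2
position: [0.6104, 0.0317, 0.1759]
orientation: [0.001, 0.592, 0.806, 0.001]
ft_force: [-4.6, 4.9, 11.8]
opening: 0.0156
finger_force: 58.1
```

About 14 N on the round stud. I'll hold briefly, then lift and carry the probe to the rail.

>>> {"fn": "servo_tool", "kwargs": {
  "rows": [
    [0,0,0,0],
    [0,0,0,0],
    [0,0,0,0],
    [0,0,0,0],
    [0,0,0,0],
    [0,0,-10,0],
    [0,0,-30,0],
    [0,0,-60,0],
    [0,0,-95,0],
    [0,0,-130,0],
    [0,0,-165,0],
    [0,0,-190,0],
    [0,0,-207,0],
    [0,0,-207,0]
  ]
}}

```text
time_s: 13.6
position: [0.6112, 0.0306, 0.3832]
orientation: [0.002, 0.592, 0.806, 0.002]
ft_force: [0.6, -0.6, -3.0]
opening: 0.0155
finger_force: 58.0
```

>>> {"fn": "servo_tool", "kwargs": {
  "rows": [
    [20,-7,0,-6],
    [45,-16,0,-13],
    [75,-26,0,-21],
    [105,-37,0,-29],
    [135,-47,0,-37],
    [165,-57,0,-45],
    [195,-68,0,-53],
    [220,-77,0,-61],
    [245,-85,0,-68],
    [262,-91,0,-73],
    [269,-94,0,-76],
    [269,-94,0,-76],
    [269,-94,0,-76],
    [269,-94,0,-76]
  ]
}}

```text
time_s: 15.0
position: [0.4406, 0.259, 0.3799]
orientation: [-0.0, -0.029, 1.0, -0.0]
ft_force: [0.2, -0.7, -3.3]
opening: 0.0157
finger_force: 58.0
```

```bash
python3 - <<'E'
from h import *
shot('side','s6');s=ctrl.state();M=rot(s['orientation']);hx=M[:,0];p=np.array(s['position']);print(p,hx,s['ft_force'],s['q'],s['time_s'])
q=p-.1135*hx-[0,0,.1233];print('ball pred',q.round(4),proj('s6',q).round(1))
a=cv2.imread('pics/s6.png')[90:240,150:350]
cv2.imwrite('pics/m6.png',cv2.resize(a,(800,600),interpolation=2))
E
```

```text
[0.44062725 0.25900075 0.3799882 ] [-9.98365257e-01 -5.71541757e-02  4.62543213e-04] [-0.20589569  0.36054598 -3.6161715 ] [ 3.81461092e-01  2.46330217e-01  1.24377245e+00 -1.61347410e-04
  1.65203202e+00 -1.24653370e+00] 15.05
ball pred [0.5539 0.2655 0.2566] [224.1 133.8]
```

View pics/m6.png

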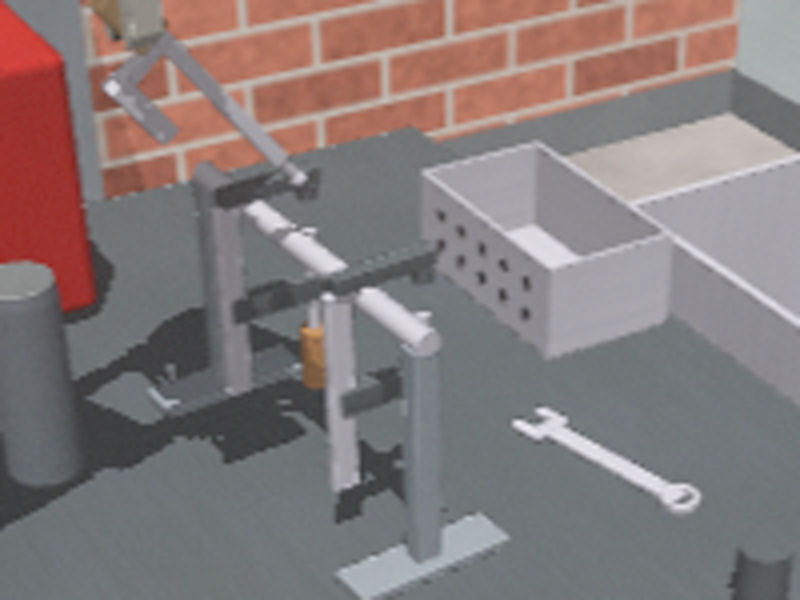

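The ball is at (224.8,134.5), as predicted, above and between the clamps. I'll cross-check the bar position with the top and side views.

```bash
python3 - <<'E'
from h import *
g=cv2.imread('pics/top0.png',0).astype(int)
for u in (115,160,170,180,210):
    print(u,g[190:218,u])
C=np.array([.557,.267,.195]);h=np.array([-.061,.998,0])
for y in(-.13,-.05,0,.05,.13):print('top0',y,proj('top0',C+h*y).round(1),'side0',proj('side0',C+h*y).round(1))
g=cv2.imread('pics/side0.png',0).astype(int)
for u in (222,226,246,250):print(u,g[140:185,u])
E
```

```text
115 [104 102 102 100 100 102 101  98  61  61  61  82 155 187 196 200 193 182
 155  79  80  81  75  84 103 101 104 104]
160 [103 100  98  95  63  61  60  88 158 185 196 199 193 180 155  92 102 101
 101 100 102 102 103 100 105 102 101 104]
170 [101  97  97  59  62  62  86 155 184 196 199 195 184 160  95  97 100 100
 102  98 100 103 101  99 101 101 101 101]
180 [102  95  58  61  62  81 151 184 196 200 198 187 165  99  99  98 101  99
 103  98 100 101 101 101  99 101 102 101]
210 [ 63  65  78 139 174 189 200 195 191 170 115 102 104 103 101 102 101 100
 105 102 105 104 103 101 104 105 104 105]
top0 -0.13 [213.1 196.1] side0 [250.1 171.3]
top0 -0.05 [182.3 198.8] side0 [234.9 159.5]
top0 0 [163.1 200.4] side0 [226.  152.6]
top0 0.05 [143.9 202. ] side0 [217.5 146. ]
top0 0.13 [113.1 204.7] side0 [204.8 136.2]
222 [117 118 118 116 116 154 214 217 217 212 201 180 151 119 112 113 114 113
 114 122 113  77  78  72  70  70  76 114 115 113 115 113 117 118 116 117
 115 124 164 102  96  96 122 111  79]
226 [109 115 116 114 115 114 117 204 167 213 216 217 213 202 188 158 122 121
 134 124  99  84  84  85  84  88 116 117 116 116 104  96 160 133 106 103
 104  92  94  90  94  91  94  90  87]
246 [116 117 115 116 114 116 114 115 115 112 117 114 115 107 115 117 109  88
  85  79 100 118 119 169 198 214 217 216 209 197 175 146 112 114 115 114
 116 117 114 117 114 115  85  71  74]
250 [117 117 119 117 114 116 115 115 113 114 116 115 125 118 120  88  85  84
  82 106 115 116 117 117 118 118 166 196 214 218 215 210 199 178 150 118
 141 113 112 102 101 101 103 115  90]
```

>>> {"fn": "servo_tool", "kwargs": {
  "rows": [
    [-6,1,12,0],
    [-15,1,28,0],
    [-25,1,45,0],
    [-36,1,62,0],
    [-46,1,79,0],
    [-56,1,95,0],
    [-63,1,106,0],
    [-66,1,111,0],
    [-66,1,111,0],
    [-66,1,111,0]
  ]
}}

```text
time_s: 16.05
position: [0.5061, 0.2645, 0.27]
orientation: [0.0, -0.029, 1.0, 0.0]
ft_force: [0.3, 0.9, -3.2]
opening: 0.0155
finger_force: 58.0
```

```bash
python3 - <<'E'
from h import *
shot('side','s7');shot('top','t7');shot('wrist','w7');s=ctrl.state();print(s['position'],s['ft_force'],s['torque'])
C=np.zeros((600,800,3),np.uint8)
C[:420,:400]=cv2.resize(cv2.imread('pics/s7.png')[105:189,190:270],(400,420),interpolation=2)
C[:420,400:]=cv2.resize(cv2.imread('pics/w7.png')[100:310,180:380],(400,420),interpolation=2)
C[420:,:400]=cv2.resize(cv2.imread('pics/t7.png')[170:224,110:230],(400,180),interpolation=2)
cv2.imwrite('pics/m7.png',C)
E
```

```text
[0.50609029 0.26466642 0.27040841] [ 0.01704291 -0.63379235 -3.62321177] [0.02045644 0.05903498 0.01325552]
```

View pics/m7.png

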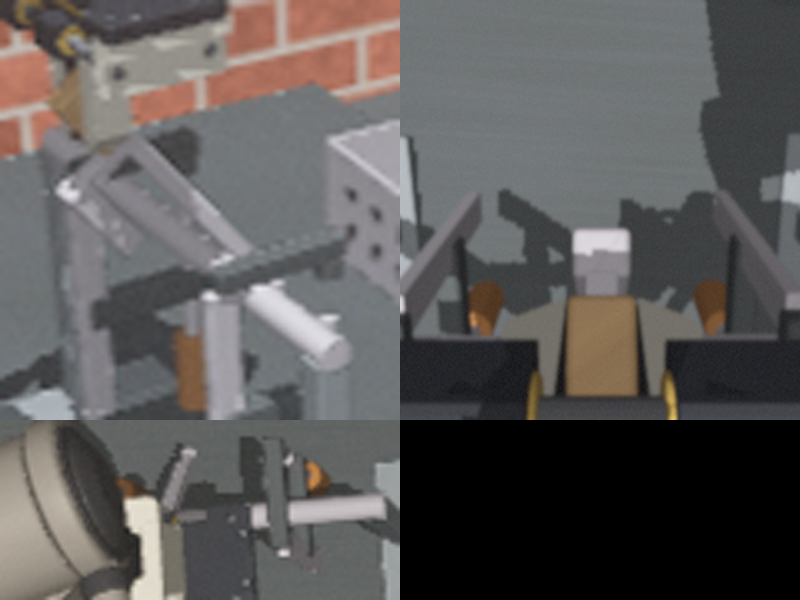

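The side view shows the bar lying between the shank and the leg, with the hook above it and clear of the clamps. I'll go on along the slant.

>>> {"fn": "servo_tool", "kwargs": {
  "rows": [
    [-5,0,6.6,0],
    [-10,0,13.2,0],
    [-15,0,19.8,0],
    [-18,0,24,0],
    [-18,0,24,0]
  ]
}}

```text
time_s: 16.7
position: [0.5241, 0.2653, 0.2441]
orientation: [-0.001, -0.029, 1.0, -0.0]
ft_force: [0.0, -0.2, -4.1]
opening: 0.016
finger_force: 58.0
```

>>> {"fn": "servo_tool", "kwargs": {
  "rows": [
    [-4,0,5.3,0],
    [-8,0,10.5,0],
    [-11,0,14.5,0],
    [-13,0,17,0],
    [-13,0,17,0]
  ]
}}

```text
time_s: 17.2
position: [0.5371, 0.2662, 0.2278]
orientation: [-0.0, -0.029, 1.0, -0.0]
ft_force: [-0.3, -0.6, -3.0]
opening: 0.0159
finger_force: 58.0
```

>>> {"fn": "servo_tool", "kwargs": {
  "rows": [
    [-1.5,0,2,0],
    [-3,0,4,0],
    [-3,0,4,0]
  ]
}}

```text
time_s: 17.5
position: [0.54, 0.2664, 0.2242]
orientation: [-0.0, -0.029, 1.0, -0.0]
ft_force: [0.3, -1.1, -2.8]
opening: 0.0155
finger_force: 58.0
```

>>> {"fn": "servo_tool", "kwargs": {
  "rows": [
    [-0.7,0,1,0],
    [-1.4,0,2,0],
    [-1.4,0,2,0]
  ]
}}

```text
time_s: 17.8
position: [0.5414, 0.2665, 0.2223]
orientation: [-0.0, -0.03, 1.0, 0.0]
ft_force: [-0.1, -0.1, -3.6]
opening: 0.0154
finger_force: 58.0
```

>>> {"fn": "servo_tool", "kwargs": {
  "rows": [
    [-0.7,0,1,0],
    [-0.7,0,1,0]
  ]
}}

```text
time_s: 18.0
position: [0.5421, 0.2666, 0.2213]
orientation: [-0.0, -0.029, 1.0, 0.0]
ft_force: [-0.2, 1.0, -3.0]
opening: 0.0157
finger_force: 58.0
```

>>> {"fn": "servo_tool", "kwargs": {
  "rows": [
    [-0.7,0,1,0],
    [-0.7,0,1,0]
  ]
}}

```text
time_s: 18.2
position: [0.5427, 0.2667, 0.2207]
orientation: [0.0, -0.029, 1.0, 0.0]
ft_force: [-1.5, -1.1, -1.4]
opening: 0.0155
finger_force: 58.0
```

>>> {"fn": "servo_tool", "kwargs": {
  "rows": [
    [-0.3,0,0.6,0],
    [-0.3,0,0.6,0],
    [-0.3,0,0.6,0]
  ]
}}

```text
time_s: 18.5
position: [0.5428, 0.2667, 0.2206]
orientation: [0.0, -0.03, 1.0, 0.0]
ft_force: [-4.2, -0.2, 5.7]
opening: 0.0158
finger_force: 58.0
```

The rail now bears the probe. With a light grip I'll swing the block around the bar towards vertical, so it won't swing when released.

>>> {"fn": "servo_tool", "kwargs": {
  "rows": [
    [0,0,0,0],
    [0,0,0,0],
    [-2.5,0,-0.7,0],
    [-5,0,-1.3,0],
    [-7.3,0,-1.8,0],
    [-9.7,0,-2.1,0],
    [-12,0,-2.3,0],
    [-14.5,0,-2.3,0],
    [-14.5,0,-2.3,0]
  ],
  "gripper": 0,
  "newtons": 8
}}

```text
time_s: 19.4
position: [0.558, 0.2676, 0.2218]
orientation: [0.0, -0.029, 1.0, 0.0]
ft_force: [-0.8, 0.1, -2.9]
opening: 0.016
finger_force: 8.0
```

>>> {"fn": "servo_tool", "kwargs": {
  "rows": [
    [-2.4,0,0,0],
    [-4.8,0,0.2,0],
    [-7.1,0,0.5,0],
    [-9.5,0,1,0],
    [-11.8,0,1.5,0],
    [-13,0,1.8,0],
    [-13,0,1.8,0],
    [-13,0,1.8,0]
  ]
}}

```text
time_s: 20.2
position: [0.5709, 0.2683, 0.2204]
orientation: [0.0, -0.029, 1.0, 0.0]
ft_force: [-1.5, 0.2, -0.9]
opening: 0.0158
finger_force: 8.0
```

```bash
python3 - <<'E'
from h import *
shot('side','s8');s=ctrl.state();M=rot(s['orientation']);hx=M[:,0];p=np.array(s['position']);g=p+[0,0,.019];print(p,s['ft_force'],s['torque'],s['opening'],s['finger_force'])
im=cv2.imread('pics/s8.png',0).astype(int);b=cv2.imread('pics/s7.png',0).astype(int)
for t in np.arange(-.2,.71,.1):
    Z=np.sin(t)*hx+[0,0,np.cos(t)];X=np.cos(t)*hx-np.array([0,0,np.sin(t)]);P=lambda z:proj('s8',g+Z*(z-190)/1e3-.004*X)
    print(round(t,1),P(6).round(),[int(im[int(v+.5),int(u+.5)]-b[int(v+.5),int(u+.5)]) for u,v in map(P,(6,14,22,30,40,50,60))])
E
```

```text
[0.57087311 0.26832686 0.22039235] [-1.92770371 -0.04149926 -0.38362246] [ 0.02711207  0.26939541 -0.01317963] 0.016274681044657454 7.99999862909317
-0.2 [223. 193.] [-1, -1, 1, 0, 1, -1, 2]
-0.1 [228. 192.] [1, 1, -3, -1, 0, 0, -2]
0.0 [233. 191.] [1, 0, 0, -2, -1, -1, 0]
0.1 [238. 188.] [-1, 2, -1, 9, 6, -1, -2]
0.2 [243. 186.] [2, -1, -48, -48, -25, -49, -45]
0.3 [248. 183.] [2, -36, -48, -50, -46, -50, -37]
0.4 [252. 179.] [0, 0, -6, -11, -2, 1, 1]
0.5 [256. 176.] [0, -1, -1, -1, 0, 0, -3]
0.6 [260. 172.] [0, 4, 1, 0, 0, -1, 1]
0.7 [264. 167.] [-2, -2, 0, 2, 2, 0, 0]
```

>>> {"fn": "servo_tool", "kwargs": {
  "rows": [
    [0,0,1,0],
    [0,0,1,0],
    [0,0,1,0],
    [0,0,1,0]
  ],
  "gripper": 0,
  "newtons": 4
}}

```text
time_s: 20.65
position: [0.5713, 0.2683, 0.22]
orientation: [0.001, -0.029, 1.0, 0.0]
ft_force: [2.3, 0.9, 2.9]
opening: 0.0157
finger_force: 4.0
```

```bash
python3 - <<'E'
from h import *
shot('side','s9')
im=cv2.imread('pics/s9.png',0).astype(int);b=cv2.imread('pics/side0.png',0).astype(int);s6=cv2.imread('pics/s6.png',0).astype(int)
# where is the shank below the bar: strip between clamps/right of bar, gray values rows 150..195
for v in range(150,198,3):print(v,im[v,214:262:1])
print(ctrl.state()['ft_force'])
E
```

```text
150 [122 181 220 221 222 204 147 156 155 154 169 168 128 125 114 117 129 130
 132 127 116 119 116 117 117 118 115 117 116 115 117 117 117 115 116 117
 117 118 118 115 115 115 114 126 130 100  79 122]
153 [119 123 135 151 160 161 160 146 118 139 170 192 204 213 218 220 219 212
 181 121 120 117 118 115 117 116 114 116 116 115 116 111 105 127 134 120
 121 120 121 120 124 117 100  88  92 106 125 140]
156 [115 120 122 147 165 157 159 163 151 118 115 114 125 152 178 194 207 215
 220 222 197 122 110 101 116 118 118 117 118 119 121 124 113  91  88  90
  88  84  83  83  84  82  80  87 112 137 139 144]
159 [116 115 122 128 143 160 159 157 141  91  72  69  72  81  77  91 116 121
 111 120 118 120 119 108  91  87  89  88  84  88  85  86  81  84  92  97
 107 117 103  75  82  97  94  84 100 118 119 110]
162 [117 117 121 123 146 166 158 158 160 142  70  71  71  70  71  69  92 104
  77  81  88  83  81  82  88  95 174 217 215 209 182 137 119 118 118 119
 117 116 117 120 120 121 119 121 120 119 119 119]
165 [ 68  76  90 106 121 142 159 159 156 144 103  75  82 113 134 112 115 150
 167 154 129 128 127 12
[... 1434 characters left out ...]
 70  72  71  70
  92 111 112 122 133 127 125 127 127 122 114 116]
189 [ 68  71  66  63  67  65  69  66  65  67  65  66  67  70  67  64  68 113
 159 171 151 110  89  87  86  86  85  82  85  83  81  78  69  71  71  75
  96 111 113 122 135 127 125 128 126 123 115 114]
192 [ 65  66  64  67  66  65  66  65  66  67  67  65  67  67  65  68  68  99
 147 167 157 126  85  77  78  80  80  69  61  69  66  68  67  68  64  67
 108 132 111 124 134 125 128 128 126 122 115 114]
195 [ 65  63  65  66  68  64  66  68  65  66  71  69  62  63  66  67  66  98
 142 163 164 160 160 158 140  82  67  66  68  70  69  66  67  68  67  68
  81 105 112 127 132 127 126 128 125 122 112 116]
[1.36855087 0.37564222 3.81351471]
```

The rail carries the probe (the wrist is being pushed up). Releasing.

>>> {"fn": "servo_tool", "kwargs": {
  "rows": [
    [0,0,-0.6,0],
    [0,0,-0.6,0]
  ],
  "newtons": 3
}}

```text
time_s: 20.9
position: [0.5708, 0.2683, 0.22]
orientation: [0.0, -0.029, 1.0, 0.0]
ft_force: [2.6, 0.4, 3.1]
opening: 0.0158
finger_force: 3.0
```

>>> {"fn": "servo_tool", "kwargs": {
  "rows": [
    [0,0,0,0],
    [0,0,0,0],
    [0,0,0,0],
    [0,0,0,0],
    [0,0,0,0],
    [0,0,0,0],
    [0,0,0,0],
    [0,0,0,0],
    [0,0,0,0],
    [0,0,0,0]
  ],
  "gripper": 40
}}

```text
time_s: 21.9
position: [0.5706, 0.2683, 0.22]
orientation: [0.0, -0.029, 1.0, 0.0]
ft_force: [-0.4, 0.1, -0.3]
opening: 0.0405
finger_force: 0.0
```

>>> {"fn": "servo_tool", "kwargs": {
  "rows": [
    [0,0,-5,0],
    [0,0,-15,0],
    [0,0,-30,0],
    [0,0,-50,0],
    [0,0,-80,0],
    [0,0,-120,0],
    [0,0,-160,0],
    [60,0,-170,0],
    [110,0,-170,0],
    [150,0,-170,0],
    [150,0,-170,0],
    [150,0,-170,0],
    [150,0,-170,0]
  ]
}}

```text
time_s: 23.2
position: [0.4218, 0.2596, 0.3907]
orientation: [0.001, -0.029, 1.0, 0.0]
ft_force: [-0.4, 1.4, -0.6]
opening: 0.0399
finger_force: 0.0
```

```bash
python3 - <<'E'
from h import *
a=shot('side','s10').astype(int);t=shot('top','t10').astype(int);w=shot('wrist','w10')
s=ctrl.state();print(s['time_s'],s['position'],s['ft_force'])
def m(f,box):
    i=cv2.imread(f'pics/{f}.png').astype(int);b,g,r=i[...,0],i[...,1],i[...,2]
    k=((r-b>35)&(g-b>10)&(r-g<60)).astype(np.uint8);z=np.zeros_like(k);x0,x1,y0,y1=box;z[y0:y1,x0:x1]=k[y0:y1,x0:x1]
    for c in cv2.findContours(z,0,1)[0]:
        if cv2.contourArea(c)>15: print(f,cv2.contourArea(c),cv2.boundingRect(c),cv2.approxPolyDP(c,1.5,True)[:,0].tolist())
m('s10',(195,250,100,200));m('t10',(140,190,160,230));m('w10',(0,560,0,420))
bar=np.array([.557,.267,.195])
for tl in(-.1,0,.1,.3):
    hx=np.array([-.998,-.06,0]);u=np.array([0,0,1.]);Z=np.sin(tl)*hx+np.cos(tl)*u;X=np.cos(tl)*hx-np.sin(tl)*u
    g=bar+.045*Z-.016*X;top=g+.022*Z;print(tl,'grip',g.round(3),[proj(f,g).round(1) for f in('s10','t10','w10')],[proj(f,top).round(1) for f in('s10','t10','w10')])
E
```

```text
23.35 [0.42198553 0.25943957 0.3895747 ] [-0.50045328 -0.79211716  0.45472716]
s10 59.5 (225, 171, 6, 16) [[226, 171], [226, 185], [230, 186], [230, 171]]
s10 135.5 (222, 129, 12, 17) [[231, 129], [222, 131], [225, 145], [233, 143]]
s10 272.5 (213, 105, 33, 17) [[245, 105], [214, 111], [213, 120], [244, 114], [245, 112], [243, 114], [239, 110], [243, 107], [245, 110]]
s10 16.0 (230, 100, 13, 6) [[230, 100], [230, 105], [242, 103], [237, 103], [235, 100], [231, 105]]
t10 142.0 (144, 187, 19, 13) [[144, 188], [147, 191], [145, 195], [151, 195], [153, 199], [162, 199], [161, 190], [157, 188], [151, 190], [147, 187]]
w10 3059.0 (166, 350, 309, 15) [[474, 363], [463, 350], [356, 350], [353, 355], [341, 356], [170, 355], [166, 362], [167, 364]]
w10 200.0 (273, 324, 15, 17) [[274, 325], [274, 339], [287, 339], [287, 325]]
w10 391.5 (349, 286, 15, 53) [[351, 286], [349, 297], [352, 297], [355, 301], [357, 320], [356, 324], [350, 328], [354, 337], [360, 338], [363, 316], [362, 303], [357, 288]]
w10 342.5 (199, 286, 14, 53) [[209, 286], [204, 288], [199, 306], [199, 331], [202, 338], [207, 336
[... 183 characters left out ...]
92], [204, 103], [205, 99]]
-0.1 grip [0.577 0.268 0.238] [array([231.3, 137.5]), array([158.1, 190.4]), array([279.5, 324. ])] [array([231.6, 130.4]), array([155.6, 188.3]), array([279.5, 338.2])]
0 grip [0.573 0.268 0.24 ] [array([229.9, 137.3]), array([158., 192.]), array([279.5, 321.9])] [array([229.6, 130.3]), array([155.6, 190.8]), array([279.5, 334.5])]
0.1 grip [0.568 0.268 0.241] [array([228.6, 137.3]), array([158. , 193.7]), array([279.5, 319.3])] [array([227.5, 130.5]), array([155.6, 193.5]), array([279.5, 330.2])]
0.3 grip [0.559 0.267 0.243] [array([225.7, 137.7]), array([158. , 197.4]), array([279.5, 313.2])] [array([223.3, 131.5]), array([155.8, 199. ]), array([279.4, 320. ])]
```

The block is found at side (227.5,137), the predicted hung pose at about 0.1 rad tilt. I'll wait and check that it's at rest and the bystanders are unmoved.

>>> {"fn": "servo_tool", "kwargs": {
  "rows": [
    [0,0,0,0],
    [0,0,0,0],
    [0,0,0,0],
    [0,0,0,0],
    [0,0,0,0],
    [0,0,0,0],
    [0,0,0,0],
    [0,0,0,0],
    [0,0,0,0],
    [0,0,0,0],
    [0,0,0,0],
    [0,0,0,0],
    [0,0,0,0],
    [0,0,0,0],
    [0,0,0,0],
    [0,0,0,0],
    [0,0,0,0],
    [0,0,0,0],
    [0,0,0,0],
    [0,0,0,0]
  ]
}}

```text
time_s: 25.35
position: [0.4208, 0.2594, 0.39]
orientation: [0.0, -0.029, 1.0, 0.0]
ft_force: [-0.7, -0.2, 0.4]
opening: 0.0398
finger_force: 0.0
```

```bash
python3 - <<'E'
from h import *
a=shot('side','s11');shot('side','s12')
L=lambda f:cv2.imread(f'pics/{f}.png',0).astype(int)
for p,q in(('s10','s11'),('s11','s12')):
    d=np.abs(L(p)-L(q))[95:210,190:270]>25;print(p,q,d.sum())
i=cv2.imread('pics/s11.png').astype(int)[120:150,215:240];k=((i[...,2]-i[...,0]>35)&(i[...,1]-i[...,0]>10));ys,xs=np.where(k);print(xs.mean()+215,ys.mean()+120)
d=(np.abs(L('s11')-L('side0'))>40).astype(np.uint8)
n,l,st,c=cv2.connectedComponentsWithStats(d)
print([(st[j].tolist()) for j in range(1,n) if st[j,4]>25 and st[j,1]>140])
E
```

```text
s10 s11 6
s11 s12 0
226.8447204968944 130.26708074534162
[[214, 148, 10, 19, 84], [144, 155, 20, 14, 189], [169, 167, 59, 43, 955], [83, 182, 46, 30, 666], [89, 198, 77, 52, 1392], [71, 207, 10, 6, 29], [37, 212, 31, 20, 270], [0, 215, 8, 10, 45], [18, 235, 50, 79, 1866], [70, 240, 17, 39, 254], [12, 251, 35, 30, 134], [336, 259, 26, 51, 294], [328, 279, 10, 8, 41], [104, 292, 14, 16, 155], [319, 297, 15, 10, 61], [338, 296, 7, 9, 39], [0, 298, 16, 38, 306], [319, 303, 30, 22, 229]]
```

```bash
python3 -c "
from plant import ctrl
print(ctrl.sign_off())"
```

```text
the job is handed in; nothing more can be done
None
```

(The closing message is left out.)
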